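Temperature check and cover the muffin crocks

ROBOT

A 6-joint arm with a two-finger parallel gripper is mounted at the origin on the work surface. World frame = base frame: x ahead of the robot, y to its left, z up, the work surface at z = 0. Lengths are in m, angles in rad, forces in N, time in s.
With the tool pointing down it reaches from about 0.275 to 1 m from the base axis. Payload 8.4 kg.
Tool frame: the origin (TCP) lies on the centre line of the jaws, within the pads' length; the fingertips stand 17 mm ahead of it and the grasp point (between the pads) lies 2 mm behind it (bot.tcp_to_tips is the z of the fingertips in the tool frame, in m); z points along the fingers, y is the line along which they close (so a half turn about z gives the same grasp; the last joint's range is limited). The gripper opens to 85 mm and grips with 20 to 120 N. Pads are 22 mm wide; open, the fingers measure 114 mm over their backs; the gripper's body (76 mm by 85 mm) begins 54 mm behind the grasp point. The pads swing forward as they close: fully open they stand 13 mm farther back than shut.
Start: joints at [-1.149, 0.353, 1.633, -0, 1.155, -0.002], TCP at [0.257, -0.57, 0.248] pointing down, gripper open.
Joint ranges: [-2.63, 2.63], [-0.92, 2.1], [0.06, 2.66], [-1.3, 4.44], [0, 2.69], [-3.02, 3.02]. Speed limits (rad/s): [2.22, 2.22, 2.79, 3.14, 3.14, 3.14].

INTERFACE

Orientations are given as a unit quaternion [x, y, z, w].
In Python, from workcell import bot, cams, job gives the robot as it stands (bot), with the cameras (cams) and the job (job). Calls block until the motion is done:
- bot.reach(position, orientation): joint-space move of the TCP to a pose.
- bot.servo_line(position, ori=None, velocity=0.15): straight line of the TCP; ori=None keeps the orientation; velocity is the mean speed in m/s.
- bot.goto_joints(angles): joint-space move.
- bot.move_gripper(opening, strength=None): finger opening in m; strength is the grip in N (None keeps the last); returns when the fingers have stopped.
- bot.dwell(seconds).
- bot.solve_ik(position, orientation): joint angles nearest the present ones, or None.
- bot.get_obs(): the state.
- cams.read_camera(name): name is "scene" or "side" or "wrist"; returns a dict with "frame" (400x640x3 uint8, red, green, blue), "intrinsics" (3x3 intrinsics, pixels), "view" (4x4, takes a point from world to camera coordinates). Camera axes: x right, y down, z forward; pixel columns grow to the right and rows downward; lengths in m; the calibration is good to about 2 mm. A picture is of the moment at which its call begins. There is no depth.
A pose or a line that the arm cannot do raises bot.IKError and nothing moves.
- job.hand_in(): hands the job in; it is judged then, once.
The state is a dict: "time_s": time; "joint_pos": joint angles; "joint_vel": joint speeds; "joint_efforts": joint torques, N m; "position": TCP position; "orientation": TCP orientation; "wrist_force": force on the tool from outside, world axes, zero at the start; "ft_torque": the same for the moment, N m; "gripper_width": finger opening in m; "grip_force": force on a finger pad.
Only numpy, scipy, OpenCV 4.12 (cv2) and the standard library are available. Lean on these libraries where they do the work, as an engineer would, in place of code of your own. Each camera call takes 0.05 s, during which the arm holds its last target. There are 200 camera calls.

TASK

Check the temperature of the muffin in every crock on the counter, oldest batch first: red, then yellow, then blue (some may be missing). For each, hold the thermometer with its lens about 10 cm from the middle of the open muffin's top, aimed straight at it, steadily for three seconds. After the last reading press the green log button right down. When you are finished, the thermometer must stand upright in the middle of its pad and every crock must be closed with a lid sitting level and fully seated; leave the other things on the counter where they are.

Things in the scene. Friction and masses are not known exactly. Their poses are not given: they have to be found in the camera images.
- crock_red: white ceramic crock with a red band and a red paper liner, a muffin fixed inside; outside diameter 110, height 80, inside diameter 98, 0.7 kg, loose. Origin: centre of its underside, z up. May be absent.
- crock_yellow: white ceramic crock with a yellow band and a yellow paper liner, a muffin fixed inside; outside diameter 110, height 80, inside diameter 98, 0.7 kg, loose. Origin: centre of its underside, z up. May be absent.
- crock_blue: white ceramic crock with a blue band and a blue paper liner, a muffin fixed inside; outside diameter 110, height 80, inside diameter 98, 0.7 kg, loose. Origin: centre of its underside, z up. May be absent.
- muffin_red (a point): middle of the muffin's top in the red crock, on the crock's axis 62 above its underside (18 below the rim); the muffin is 72 across
- muffin_yellow (a point): middle of the muffin's top in the yellow crock, on the crock's axis 62 above its underside (18 below the rim); the muffin is 72 across
- muffin_blue (a point): middle of the muffin's top in the blue crock, on the crock's axis 62 above its underside (18 below the rim); the muffin is 72 across
- lid_a: loose round metal lid, 0.2 kg; all three alike, any fits any crock. From below: cork plug dia 86, 8 high; disc dia 120, 6 thick; upright black knob dia 28, 34 high on the axis (14 to 48 above the origin). Origin: centre of the plug's underside, z up. Starts plug down on the counter. Seated, plug inside the crock and disc on the rim, its origin is 72 above the crock's underside.
- lid_b: loose round metal lid, 0.2 kg; all three alike, any fits any crock. From below: cork plug dia 86, 8 high; disc dia 120, 6 thick; upright black knob dia 28, 34 high on the axis (14 to 48 above the origin). Origin: centre of the plug's underside, z up. Starts plug down on the counter. Seated, plug inside the crock and disc on the rim, its origin is 72 above the crock's underside.
- lid_c: loose round metal lid, 0.2 kg; all three alike, any fits any crock. From below: cork plug dia 86, 8 high; disc dia 120, 6 thick; upright black knob dia 28, 34 high on the axis (14 to 48 above the origin). Origin: centre of the plug's underside, z up. Starts plug down on the counter. Seated, plug inside the crock and disc on the rim, its origin is 72 above the crock's underside.
- thermo: hand-held infrared thermometer, orange and black, 0.35 kg, standing on its black base (130 x by 60 y by 24 high). Origin: centre of the base's underside; x towards the nose, z up. Two posts at x -50 and +50 (22 thick) carry a level handle; from the handle's front a barrel 40 thick slopes 45 degrees forward and down to the lens.
- handle (a point): middle of the thermometer's level orange handle, 100 straight above the thermometer's origin; the handle is 130 (x) by 36 (y) by 28 high and is free between the posts
- lens (a point): centre of the lens on the thermometer's nose, at x 94.5, y 0, z 42.5 mm in the thermometer's frame. Its x axis is the line of sight: 45 degrees below the thermometer's x axis (forward and down when the thermometer is upright); its y axis is the thermometer's y axis.
- pad: flat dark grey pad on which the thermometer belongs, 160 (x) by 100 (y), 4 thick, fixed to the counter. Origin: centre of its underside.
- log_top (a point): centre of the top of the round green push button (diameter 40) of the temperature log, in a low black housing fixed to the counter; the button is pushed straight down
- log (a joint): travel of the log button in m: 0 released, 0.006 fully down; a spring that takes 5 N to push right down and returns it
- jam_jar: low jam jar with red cap, diameter 48, height 60, bystander. Origin: centre of its underside.
- bun: loose sugar-topped bun, diameter 72, height 45, bystander. Origin: centre of its underside.
- syrup: syrup bottle, diameter 60, height 170, bystander. Origin: centre of its underside.
- mug: blue mug, diameter 80, height 90, bystander. Origin: centre of its underside.
- spatula: spatula lying flat at one side, about 280 long, bystander.
- sugar: sugar can, diameter 60, height 100, bystander. Origin: centre of its underside.
- biscuit_tray: dark wooden board 150 by 100 with biscuits, about 40 high over all, fixed, bystander. Origin: centre of its underside.

How it is judged:
On the way, in this order (a step that is already met when the one before it is completed fails the run):
1. the thermometer is held still, aimed at the middle of the open red crock's muffin (within 16 mm across, lens 55 to 160 mm away) for 3 s (x of muffin_red in the frame of lens between 0.055 and 0.16 m and y of muffin_red in the frame of lens between -0.016 and 0.016 m and z of muffin_red in the frame of lens between -0.016 and 0.016 m and distance between each of lid_a, lid_b, lid_c and crock_red above 0.1 m), for 3 s.
2. the thermometer is held still, aimed at the middle of the open yellow crock's muffin (within 16 mm across, lens 55 to 160 mm away) for 3 s (x of muffin_yellow in the frame of lens between 0.055 and 0.16 m and y of muffin_yellow in the frame of lens between -0.016 and 0.016 m and z of muffin_yellow in the frame of lens between -0.016 and 0.016 m and distance between each of lid_a, lid_b, lid_c and crock_yellow above 0.1 m), for 3 s.
3. the thermometer is held still, aimed at the middle of the open blue crock's muffin (within 16 mm across, lens 55 to 160 mm away) for 3 s (x of muffin_blue in the frame of lens between 0.055 and 0.16 m and y of muffin_blue in the frame of lens between -0.016 and 0.016 m and z of muffin_blue in the frame of lens between -0.016 and 0.016 m and distance between each of lid_a, lid_b, lid_c and crock_blue above 0.1 m), for 3 s.
4. the log button is pressed down (value of joint log above 0.004 m), for 0.1 s.
At the end, for the whole second after the job is handed in: Every crock present stands upright and has a lid on it, centred within 10 mm, plug inside and disc on the rim (within 3.5 mm of fully down), level within 0.06 rad; the thermometer stands upright on its pad, its origin within 40 mm of the pad's centre; all at rest (((horizontal distance between lid_a and crock_red below 0.01 m and z of lid_a in the frame of crock_red between 0.068 and 0.0755 m and angle between lid_a's own z axis and vertical below 0.06 rad and linear speed of lid_a below 0.02 m/s) or (horizontal distance between lid_b and crock_red below 0.01 m and z of lid_b in the frame of crock_red between 0.068 and 0.0755 m and angle between lid_b's own z axis and vertical below 0.06 rad and linear speed of lid_b below 0.02 m/s) or (horizontal distance between lid_c and crock_red below 0.01 m and z of lid_c in the frame of crock_red between 0.068 and 0.0755 m and angle between lid_c's own z axis and vertical below 0.06 rad and linear speed of lid_c below 0.02 m/s)) and ((horizontal distance between lid_a and crock_yellow below 0.01 m and z of lid_a in the frame of crock_yellow between 0.068 and 0.0755 m and angle between lid_a's own z axis and vertical below 0.06 rad and linear speed of lid_a below 0.02 m/s) or (horizontal distance between lid_b and crock_yellow below 0.01 m and z of lid_b in the frame of crock_yellow between 0.068 and 0.0755 m and angle between lid_b's own z axis and vertical below 0.06 rad and linear speed of lid_b below 0.02 m/s) or (horizontal distance between lid_c and crock_yellow below 0.01 m and z of lid_c in the frame of crock_yellow between 0.068 and 0.0755 m and angle between lid_c's own z axis and vertical below 0.06 rad and linear speed of lid_c below 0.02 m/s)) and ((horizontal distance between lid_a and crock_blue below 0.01 m and z of lid_a in the frame of crock_blue between 0.068 and 0.0755 m and angle between lid_a's own z axis and vertical below 0.06 rad and linear speed of lid_a below 0.02 m/s) or (horizontal distance between lid_b and crock_blue below 0.01 m and z of lid_b in the frame of crock_blue between 0.068 and 0.0755 m and angle between lid_b's own z axis and vertical below 0.06 rad and linear speed of lid_b below 0.02 m/s) or (horizontal distance between lid_c and crock_blue below 0.01 m and z of lid_c in the frame of crock_blue between 0.068 and 0.0755 m and angle between lid_c's own z axis and vertical below 0.06 rad and linear speed of lid_c below 0.02 m/s)) and angle between each of crock_red, crock_yellow, crock_blue, thermo's own z axis and vertical below 0.08 rad and horizontal distance between thermo and pad below 0.04 m and height (world z) of thermo between 0.0015 and 0.009 m and linear speed of thermo below 0.02 m/s); the robot touches nothing.
It fails at once if a bystander is moved more than 5 cm (distance of any of jam_jar, bun, syrup, mug, spatula, sugar from where it was at the start of the episode above 0.05 m).
It fails at once if a crock is tipped over (angle between any of crock_red, crock_yellow, crock_blue's own z axis and vertical above 0.5 rad).
Of crock_red, crock_yellow, crock_blue only 2 to 3 are there at a start; the rules pass over those that are not, and their reading is None.
At some moment in a run one of lid_a, lid_b, lid_c, thermo may be knocked a few centimetres aside while the robot is not near it.
It also fails if it takes over 210 s, if anything falls off the work surface, if the arm or the gripper's body presses on something with over 40 N, if the wrist force passes 120 N, or if a joint passes its speed limit or range.

## Working session

There is one attempt and no reset: what is moved stays moved. The work goes in short steps, each a Python script; the robot and the scene stay as the last script left them, time stands still between calls to the robot, and variables do not carry over. Pictures are saved under pics/ and viewed, at most 14 in all, crops included, and the job is handed in when it is done.

```bash
ls; mkdir -p pics
python3 - <<'E'
from workcell import bot, cams, job
import cv2,numpy as np
for n in("scene","side"):
    c=cams.read_camera(n); cv2.imwrite(f"pics/{n}0.png",c["frame"][:,:,::-1]); 
    V=np.array(c["view"]); print(n,c["intrinsics"],np.round(V,3).tolist(), (-V[:3,:3].T@V[:3,3]).round(3))
o=bot.get_obs();print(o["position"],o["orientation"],o["wrist_force"],bot.tcp_to_tips,o["time_s"])
E
```

```text
pics
workcell.py
scene [[448.69801453   0.         318.0448315 ]
 [  0.         448.69801453 203.43208542]
 [  0.           0.           1.        ]] [[0.856, 0.517, 0.009, -0.465], [0.435, -0.712, -0.551, -0.169], [-0.278, 0.475, -0.835, 1.605], [0.0, 0.0, 0.0, 1.0]] [ 0.918 -0.643  1.251]
side [[507.49787772   0.         321.21175237]
 [  0.         507.49787772 195.32498402]
 [  0.           0.           1.        ]] [[-0.984, -0.177, -0.008, 0.521], [-0.116, 0.676, -0.727, 0.118], [0.134, -0.715, -0.686, 1.819], [0.0, 0.0, 0.0, 1.0]] [0.282 1.313 1.338]
[ 0.25685401 -0.56935669  0.24763762] [ 9.77634813e-01  2.10308814e-01 -1.19244750e-04 -6.00679821e-04] [-0.43663379  0.22418983 -0.29201192] 0.017 0.1
```

View pics/scene0.png

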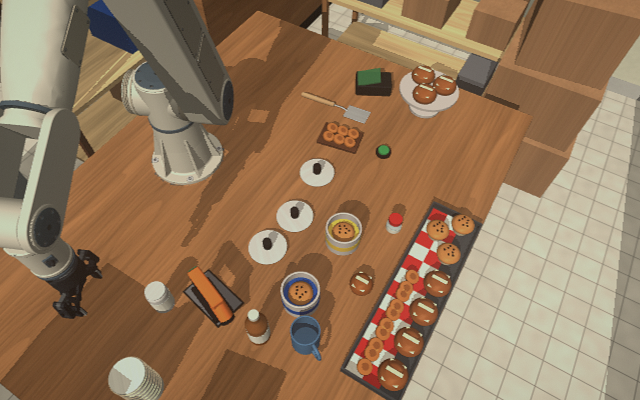

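View pics/side0.png

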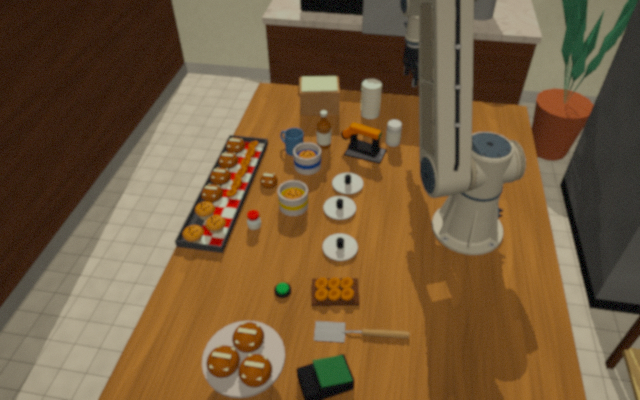

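```bash
cat > h.py <<'E'
from workcell import bot, cams, job
import cv2,numpy as np
from scipy.spatial.transform import Rotation as R
def crop(name,fn,x0,x1,y0,y1,s,fr=None):
    f=cams.read_camera(name)["frame"] if fr is None else fr
    f=cv2.resize(np.ascontiguousarray(f[y0:y1,x0:x1,::-1]),None,fx=s,fy=s,interpolation=cv2.INTER_CUBIC)
    for x in range(-(-x0//20)*20,x1,20):
        cv2.line(f,((x-x0)*s,0),((x-x0)*s,6),(255,255,255),1);cv2.putText(f,str(x),((x-x0)*s,16),0,.35,(255,255,255))
    for y in range(-(-y0//20)*20,y1,20):
        cv2.line(f,(0,(y-y0)*s),(6,(y-y0)*s),(255,255,255),1);cv2.putText(f,str(y),(8,(y-y0)*s+4),0,.35,(255,255,255))
    cv2.imwrite("pics/"+fn,f)
def proj(c,P):
    V=np.array(c["view"]);p=np.atleast_2d(P)@V[:3,:3].T+V[:3,3];q=p@np.array(c["intrinsics"]).T
    return q[:,:2]/q[:,2:]
def onplane(c,uv,z):
    V=np.array(c["view"]);K=np.array(c["intrinsics"]);o=-V[:3,:3].T@V[:3,3]
    d=V[:3,:3].T@np.linalg.solve(K,[uv[0],uv[1],1]);return (o+d*(z-o[2])/d[2])
E
python3 - <<'E'
from h import *
crop("scene","s1.png",180,440,130,330,3)
crop("side","d1.png",240,440,110,300,3)
E
```

```text
(no output)
```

View pics/s1.png

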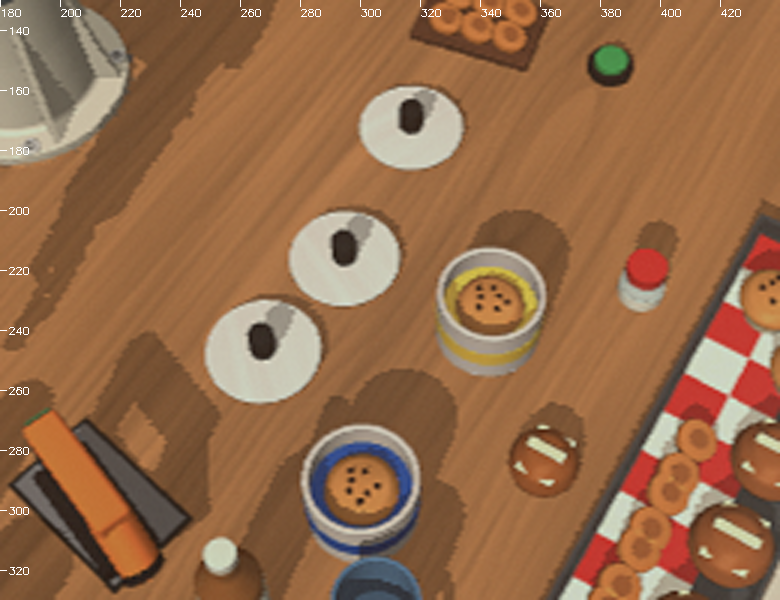

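View pics/d1.png

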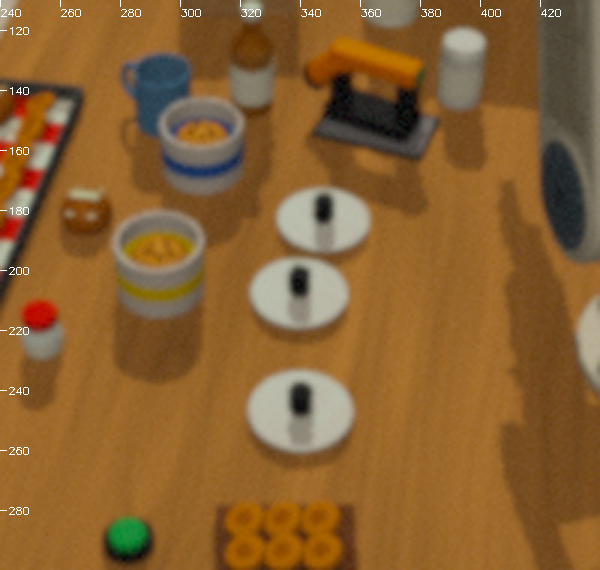

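```bash
python3 - <<'E'
from h import *
s=cams.read_camera("scene");d=cams.read_camera("side")
for n,z,a,b in [("lidA",.014,(317,172.3),(340,246.7)),("lidB",.014,(294.7,216),(339.7,207.7)),("lidC",.014,(267.8,247),(347.7,183)),
 ("yel",.08,(343.7,228.8),(293.3,192.3)),("blu",.08,(300.3,291),(307,153)),("btn",.03,(383.7,150),(282.3,289)),
 ("back",.118,(192.7,268.7),(380.3,133.5)),("front",.118,(219.3,305.3),(352.5,125))]:
    print(n,onplane(s,a,z).round(3)[:2],onplane(d,b,z).round(3)[:2])
for n,z,uv in [("pad",.004,[(183.3,291.3),(208,270),(243.3,303),(217.5,326.5)])]:
    print(np.array([onplane(s,p,z)[:2] for p in uv]).round(3))
o=bot.get_obs()
E
cat >> h.py <<'E'
def down(p): return (R.from_euler("z",p)*R.from_euler("x",np.pi)).as_quat()
E
python3 - <<'E'
from h import *
for i,(p,psi) in enumerate([((.40,-.33,.40),-.25),((.5,-.12,.5),0)]):
    bot.reach(p,down(psi)); bot.dwell(.3)
    c=cams.read_camera("wrist");V=np.array(c["view"])
    np.savez(f"w{i}.npz",frame=c["frame"],view=V,intrinsics=c["intrinsics"])
    print((-V[:3,:3].T@V[:3,3]).round(3),V[2,:3].round(3),bot.get_obs()["position"].round(3),bot.get_obs()["joint_pos"].round(2))
    crop("wrist",f"w{i}.png",0,640,0,400,1,c["frame"])
print(c["intrinsics"],bot.get_obs()["time_s"])
E
```

```text
[ 0.474 -0.349  0.525] [-0.287  0.074 -0.955] [ 0.4  -0.33  0.4 ] [-0.69  0.07  1.66  0.    1.41  1.13]
[ 0.576 -0.121  0.625] [-0.296  0.001 -0.955] [ 0.5   -0.121  0.5  ] [-0.24  0.03  1.49 -0.    1.62  1.33]
[[308.32125932   0.         316.86731857]
 [  0.         308.32125932 198.74810554]
 [  0.           0.           1.        ]] 3.2
```

View pics/w0.png

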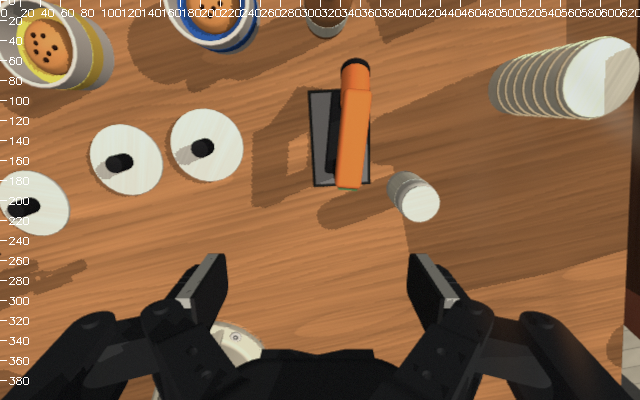

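View pics/w1.png

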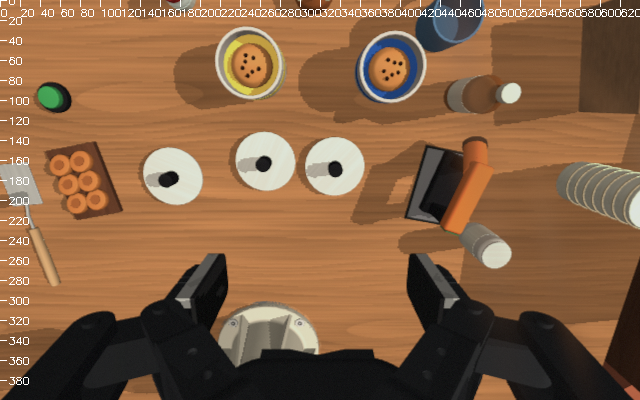

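Run:
```python
from h import *
w0=np.load("w0.npz");w1=np.load("w1.npz")
for n,z,uv,c in [("yel",.08,(250,63),w1),("blu",.08,(392.5,66),w1),("A",.014,(172.5,176),w1),("B",.014,(265.5,161),w1),("C",.014,(334.5,166),w1),("btn",.03,(49,97),w1),
 ("back",.118,(348.5,187),w0),("front",.118,(357,89.5),w0),("p1",.004,(308,91),w0),("p3",.004,(370,183),w0),("p4",.004,(314,186),w0),("B",.014,(126,159.5),w0),("C",.014,(206.5,145),w0)]:
    print(n,onplane(c,uv,z).round(4)[:2])
# precise rim/lid via segmentation: bright, low-saturation blobs in w1
h=cv2.cvtColor(w1["frame"],cv2.COLOR_RGB2HSV)
m=((h[:,:,1]<60)&(h[:,:,2]>150)).astype(np.uint8);m[250:]=0
for k in cv2.findContours(m,cv2.RETR_EXTERNAL,2)[0]:
    if len(k)>40: print(np.round(cv2.fitEllipse(cv2.convexHull(k)),1) if 0 else cv2.fitEllipse(cv2.convexHull(k)))
```

```text
yel [ 0.6383 -0.0117]
blu [ 0.6339 -0.2442]
A [0.4345 0.1723]
B [ 0.4654 -0.018 ]
C [ 0.4553 -0.1561]
btn [0.5865 0.3708]
back [ 0.3568 -0.3639]
front [ 0.4769 -0.4014]
p1 [ 0.4949 -0.3397]
p3 [ 0.322  -0.4059]
p4 [ 0.3407 -0.31  ]
B [ 0.4649 -0.0177]
C [ 0.4545 -0.1565]
((613.466064453125, 168.90658569335938), (6.067195892333984, 55.37696838378906), 100.32240295410156)
((21.874317169189453, 190.3663330078125), (33.358970642089844, 76.4526138305664), 159.29598999023438)
((172.5270538330078, 175.5677947998047), (54.101470947265625, 62.11078643798828), 126.41996765136719)
((334.22772216796875, 165.69131469726562), (57.89426040649414, 59.306304931640625), 66.97309875488281)
((264.88995361328125, 160.6328125), (57.628658294677734, 60.5915641784668), 127.0681381225586)
((392.5276794433594, 66.20000457763672), (65.62499237060547, 72.6673355102539), 21.54794692993164)
((248.33038330078125, 62.41443634033203), (66.32157135009766, 73.1861801147461), 156.92462158203125)
```

Run:
```python
from h import *
c=(.417,-.3825);q=down(-.303)
bot.reach((*c,.2),q);f=cams.read_camera("wrist")
np.savez("w2.npz",**{k:f[k] for k in("frame","view","intrinsics")})
bot.servo_line((*c,.104),velocity=.1)
bot.move_gripper(.02,90);o=bot.get_obs();print(o["gripper_width"],o["grip_force"],o["wrist_force"])
bot.servo_line((*c,.30),velocity=.12)
q0=down(0);t=np.array([.639-.165,-.0108,.30])
bot.reach(t,q0);t[2]=.19;bot.servo_line(t,velocity=.1);bot.dwell(.3)
o=bot.get_obs();print(o["gripper_width"],o["grip_force"],o["position"],o["time_s"],o["ft_torque"])
s=cams.read_camera("scene");np.savez("s2.npz",**{k:s[k] for k in("frame","view","intrinsics")})
print("pred lens",proj(s,[.639-.0707,-.0108,.1327]),"handle back top",proj(s,[.639-.165-.065,-.0108,.204]),proj(s,[.639-.165+.065,-.0108,.204]))
a=cv2.resize(s["frame"][150:270,240:380],None,fx=4,fy=4)
b=cams.read_camera("side")["frame"][140:240,260:400]
crop("scene","s2.png",240,400,130,280,4,s["frame"])
b=cams.read_camera("side");crop("side","d2.png",240,400,100,240,4,b["frame"])
print("side lens",proj(b,[.639-.0707,-.0108,.1327]),"back/front top",proj(b,[[.409,-.0108,.204],[.539,-.0108,.204]]))
```

```text
0.034750309474790776 89.71005320549011 [-0.44581836 -1.48464898  5.90755239]
0.03488885722946388 89.54810857772827 [ 0.47417015 -0.01077417  0.19030506] 11.1167 [-0.03993673  0.01325797  0.00519491]
pred lens [[323.91890827 207.94646019]] handle back top [[277.70036044 170.95925023]] [[315.57865702 189.88341606]]
side lens [[310.77461906 180.89825735]] back/front top [[355.86631765 170.58692994]
 [318.61615362 166.48232596]]
```

View pics/s2.png

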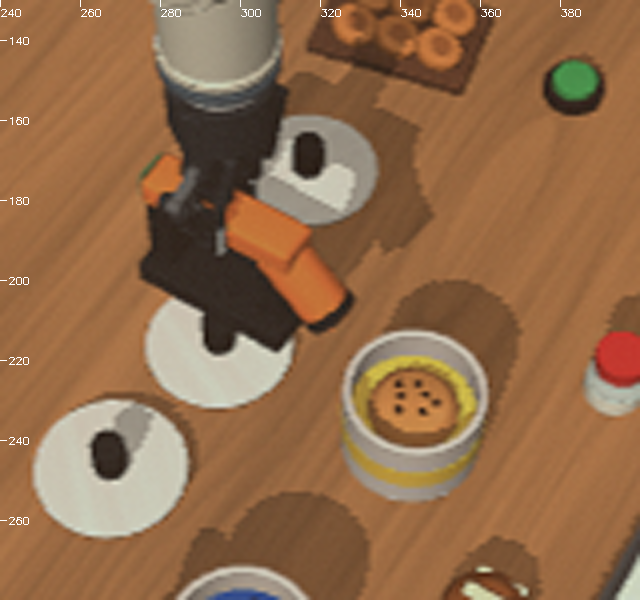

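View pics/d2.png

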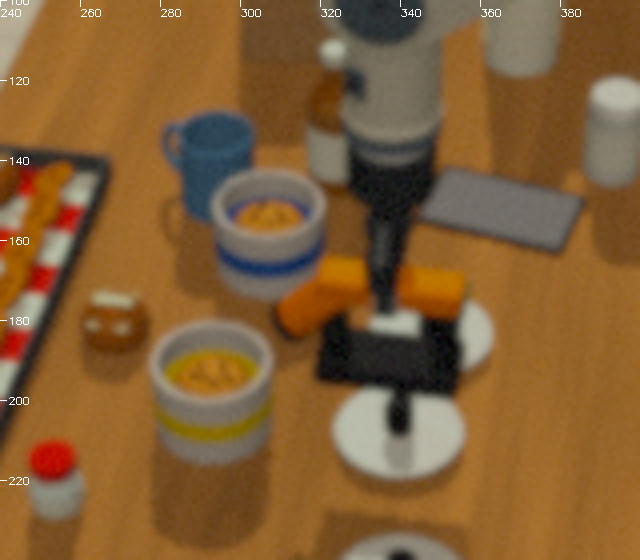

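Run:
```python
from h import *
s=np.load("s2.npz");print(proj(s,[.639,-.0108,.062]),proj(s,[.639,-.0108,.08]))
bot.dwell(3.5)
p=bot.get_obs()["position"];bot.servo_line((p[0],p[1],.25),velocity=.15)
t=np.array([.634-.165,-.2445,.25]);bot.servo_line(t,velocity=.2)
t[2]=.19;bot.servo_line(t,velocity=.1);bot.dwell(.3)
s=cams.read_camera("scene");crop("scene","s3.png",180,380,180,330,4,s["frame"])
print("muffin,rim,lens",proj(s,[[.634,-.2445,.062],[.634,-.2445,.08],[.634-.0707,-.2445,.1327]]))
print(bot.get_obs()["position"],bot.get_obs()["time_s"])
```

```text
[[343.36495043 230.64717682]] [[343.69762707 227.66599653]]
muffin,rim,lens [[301.06771355 291.46024397]
 [300.9196667  288.94977299]
 [278.51342349 268.67760214]]
[ 0.46916965 -0.24461422  0.19039369] 17.7333
```

View pics/s3.png

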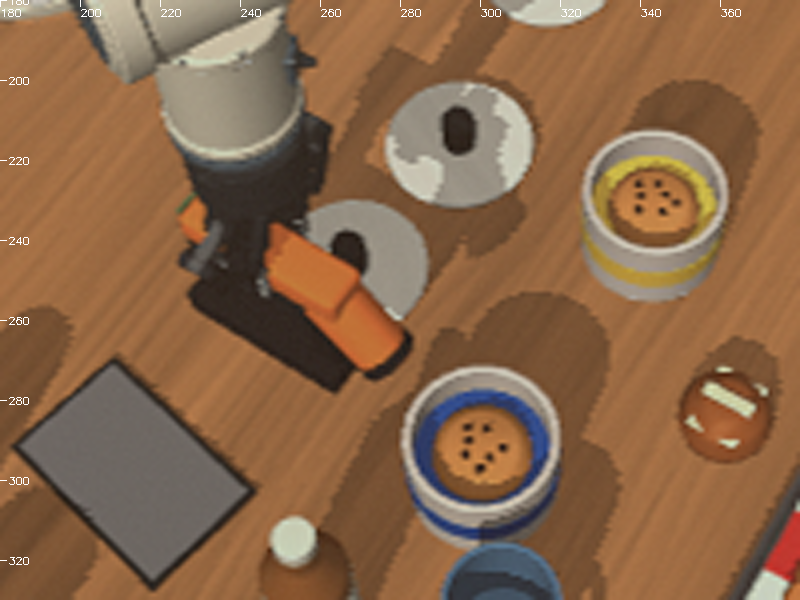

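Run:
```python
from h import *
bot.dwell(3.6)
s=cams.read_camera("scene");d=cams.read_camera("side")
pc=np.array([onplane(s,p,.004)[:2] for p in [(208.75,270),(243.75,302.5),(218.25,326.75),(183.75,291.75)]])
psi=np.arctan2(*(pc[1]-pc[0]+pc[2]-pc[3])[::-1]);c=pc.mean(0);print("pad",c,psi)
p=bot.get_obs()["position"];bot.servo_line((p[0],p[1],.30),velocity=.15)
bot.reach((*c,.30),down(psi));bot.servo_line((*c,.14),velocity=.15)
z=.14;f0=bot.get_obs()["wrist_force"][2]
while z>.100:
    z-=.002 if z<.11 else .01
    bot.servo_line((*c,z),velocity=.04);f=bot.get_obs()["wrist_force"][2]-f0
    if f>4: break
print("placed z",z,f)
bot.move_gripper(.085);bot.servo_line((*c,.25),velocity=.15)
# button triangulation
w1=np.load("w1.npz")
for z in(.02,.025,.03,.035,.04,.045,.05): print(z,onplane(s,(383.7,150),z)[:2].round(4),onplane(d,(282.3,289),z)[:2].round(4),onplane(w1,(49,97),z)[:2].round(4))
# lids before moving: view from above
bot.reach((.5,-.05,.5),down(0));bot.dwell(.3);c=cams.read_camera("wrist");np.savez("w3.npz",**{k:c[k] for k in("frame","view","intrinsics")})
crop("wrist","w3.png",0,640,0,300,1,c["frame"]);print(bot.get_obs()["time_s"])
h=cv2.cvtColor(c["frame"],cv2.COLOR_RGB2HSV)
m=((h[:,:,1]<60)&(h[:,:,2]>150)).astype(np.uint8);m[250:]=0
for k in cv2.findContours(m,cv2.RETR_EXTERNAL,2)[0]:
    if len(k)>40:
        e=cv2.fitEllipse(cv2.convexHull(k));print(np.round(e[0]+e[1],1),onplane(c,e[0],.014)[:2].round(4),onplane(c,e[0],.08)[:2].round(4))
```

```text
pad [ 0.41117309 -0.37306335] -0.1904936281159449
placed z 0.10000000000000002 47.48529496840874
0.02 [0.5895 0.3763] [0.5851 0.3859] [0.5867 0.3791]
0.025 [0.5908 0.3722] [0.584  0.3894] [0.5866 0.3749]
0.03 [0.5921 0.368 ] [0.5828 0.393 ] [0.5865 0.3708]
0.035 [0.5935 0.3639] [0.5817 0.3965] [0.5864 0.3667]
0.04 [0.5948 0.3598] [0.5805 0.4   ] [0.5863 0.3625]
0.045 [0.5962 0.3556] [0.5794 0.4035] [0.5862 0.3584]
0.05 [0.5975 0.3515] [0.5782 0.407 ] [0.5861 0.3543]
29.3417
[ 54.4 187.4  32.5  84.9] [0.4104 0.4885] [0.4283 0.4303]
[305.2 179.5  56.7  58.4] [ 0.4276 -0.0266] [ 0.4436 -0.0292]
[207.1 175.6  54.8  61.2] [0.4355 0.1724] [0.4507 0.1483]
[369.2 165.7  57.1  60.3] [ 0.4562 -0.1554] [ 0.4691 -0.1441]
[435.5  66.4  64.5  73.6] [ 0.6407 -0.2673] [ 0.6337 -0.2439]
[291.2  62.4  66.6  72.2] [ 0.647  -0.0033] [ 0.6394 -0.0084]
```

View pics/w3.png

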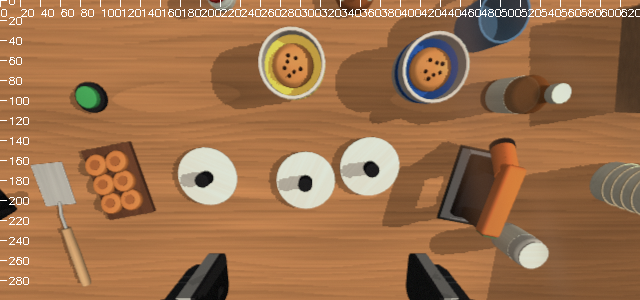

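```bash
cat >> h.py <<'E'
def lower(c,z0,z1,step,fmax):
    f0=bot.get_obs()["wrist_force"][2];z=z0;f=0
    while z>z1+1e-6:
        z=max(z-step,z1);bot.servo_line((*c,z),velocity=.02);f=bot.get_obs()["wrist_force"][2]-f0
        if f>fmax: break
    print("lower stop",round(z,4),round(f,1))
E
python3 - <<'E'
from h import *
w3=np.load("w3.npz");b=onplane(w3,(90,97.5),.017)[:2];print("btn",b)
b=np.array([.587,.381])*.6+b*.4
bot.move_gripper(0);bot.reach((*b,.12),down(0));bot.servo_line((*b,.05),velocity=.1)
lower(b,.05,.025,.0015,9);bot.dwell(.4);print(bot.get_obs()["position"],bot.get_obs()["wrist_force"])
s=cams.read_camera("scene");crop("scene","s4.png",340,440,110,185,4,s["frame"])
bot.servo_line((*b,.15),velocity=.1);print(bot.get_obs()["time_s"])
E
```

```text
btn [0.5857948  0.37517945]
lower stop 0.032 12.8
[0.58671247 0.3787959  0.03298549] [-1.55820993 -1.5550411  12.07547462]
37.825
```

View pics/s4.png

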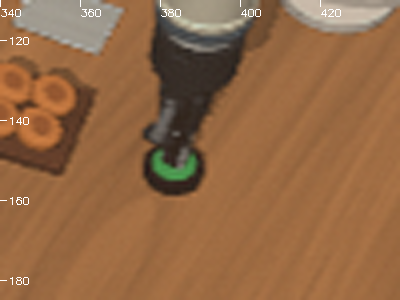

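Run:
```python
from h import *
bot.move_gripper(.085)
for lid,cr in [((.4560,-.1558),(.6338,-.2442)),((.4276,-.0268),(.639,-.010))]:
    lid=np.array(lid);q=down(0)
    bot.reach((*lid,.15),q);bot.servo_line((*lid,.037),velocity=.12)
    bot.move_gripper(.01,60);print("w",bot.get_obs()["gripper_width"])
    bot.servo_line((*lid,.20),velocity=.15);bot.servo_line((*cr,.20),velocity=.2);bot.servo_line((*cr,.125),velocity=.1)
    lower(cr,.125,.104,.001,6);print(bot.get_obs()["gripper_width"])
    bot.move_gripper(.06);bot.servo_line((*cr,.20),velocity=.1)
bot.move_gripper(.085)
bot.reach((.45,-.05,.5),down(0));bot.dwell(.3);c=cams.read_camera("wrist");np.savez("w4.npz",**{k:c[k] for k in("frame","view","intrinsics")})
s=cams.read_camera("scene");crop("scene","s5.png",180,380,180,330,4,s["frame"]);d=cams.read_camera("side");crop("side","d5.png",260,400,100,220,5,d["frame"])
P=[[.6338,-.2442,.086],[.639,-.010,.086],[.411,-.373,.118]]
print(proj(s,P),proj(d,P),bot.get_obs()["time_s"])
```

```text
w 0.026427323250396074
lower stop 0.109 6.0
0.02632481540021231
w 0.026155125597902937
lower stop 0.109 8.6
0.02662665157499279
[[300.86640615 287.97719056]
 [343.94021844 226.46179096]
 [205.58554494 281.31431675]] [[306.14442612 149.3510854 ]
 [292.01282868 188.42352628]
 [366.01905733 129.42253917]] 64.6583
```

View pics/s5.png

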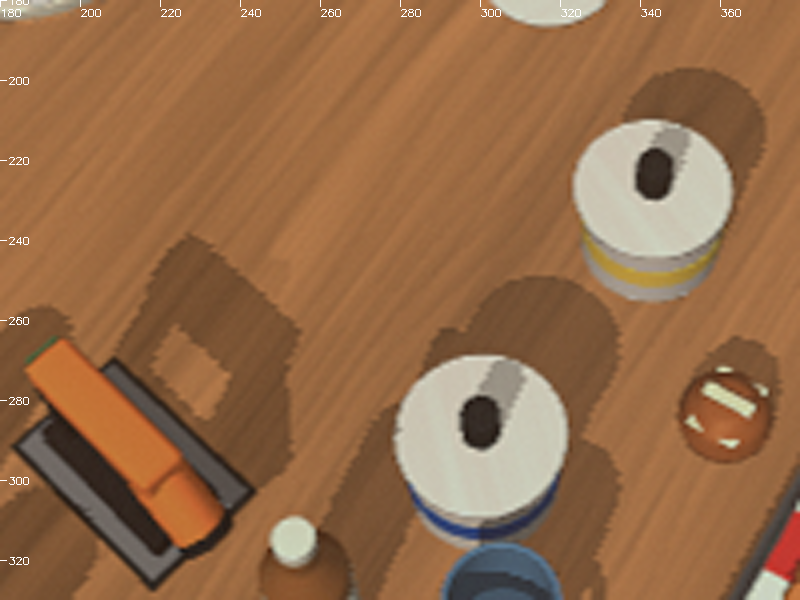

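View pics/d5.png

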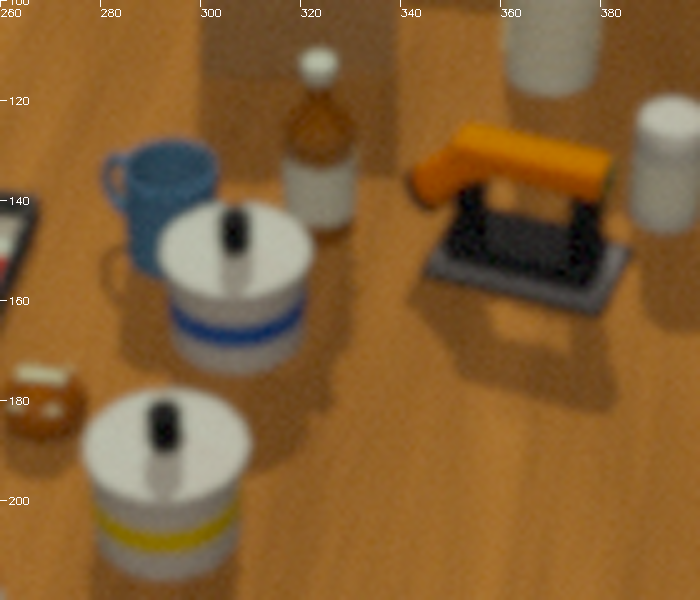

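```bash
python3 -c "
from h import *
print(job.hand_in())"
```

```text
the job is handed in; nothing more can be done
None
```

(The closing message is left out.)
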